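Put a battery test cell back in circuit

ROBOT

A 6-joint arm with a two-finger parallel gripper is mounted at the origin on the work surface. World frame = base frame: x ahead of the robot, y to its left, z up, the work surface at z = 0. Lengths are in mm, angles in degrees, forces in N, time in s.
With the tool pointing down it reaches from about 375 to 975 mm from the base axis. Payload 3.8 kg.
Tool frame: the origin (TCP) lies on the centre line of the jaws, within the pads' length; the fingertips stand 14 mm ahead of it and the grasp point (between the pads) lies 5 mm behind it; z points along the fingers, y is the line along which they close (so a half turn about z gives the same grasp; the last joint's range is limited). The gripper opens to 85 mm and grips with 20 to 120 N. Pads are 22 mm wide; open, the fingers measure 114 mm over their backs; the gripper's body (76 mm by 85 mm) begins 54 mm behind the grasp point. The pads swing forward as they close: fully open they stand 13 mm farther back than shut.
Start: joints at [-77.057, 15.12, 91.902, -0, 72.978, -2.114], TCP at [175.35, -651.821, 223.78] pointing down, gripper open.
Joint ranges: [-150.88, 150.88], [-54.13, 125.18], [17.81, 147.31], [-75.09, 255.09], [0, 152.58], [-146.25, 146.25]. Speed limits (degrees/s): [147.25, 147.25, 180, 180, 180, 180].

INTERFACE

Orientations are given as [roll, pitch, yaw] about the fixed x, y, z axes, in that order (R = Rz(yaw) Ry(pitch) Rx(roll)).
In Python, from workcell import bot gives the robot as it stands. The module is installed in compiled form; this text tells all that it offers. Calls block until the motion is done:
- bot.move_pose(position, orientation): joint-space move of the TCP to a pose.
- bot.move_l(position, orientation=None, vel=150): straight line of the TCP; orientation=None keeps the orientation; vel is the mean speed in mm/s.
- bot.move_joints(angles): joint-space move.
- bot.ungrasp() and bot.grab(grasp_force=None): open the fingers fully, or close them until they stop; grasp_force is the grip in N (None keeps the last).
- bot.wait(seconds).
- bot.solve_ik(position, orientation): joint angles nearest the present ones, or None.
- bot.get_obs(): the state.
- bot.snapshot(name): name is "side" or "top" or "wrist"; returns a dict with "image" (420x560x3 uint8, red, green, blue), "K" (3x3 intrinsics, pixels), "world_from_camera" (4x4, takes a point from camera to world coordinates); the wrist camera has in their place "mount" (4x4, takes a point from camera to tool coordinates, whose origin is the TCP and whose axes are the flange's). Camera axes: x right, y down, z forward; pixel columns grow to the right and rows downward; lengths in mm; the calibration is good to about 2 mm. A picture is of the moment at which its call begins: read the wrist's pose just before it. There is no depth.
A pose or a line that the arm cannot do raises bot.Unreachable and nothing moves.
- bot.finish_job(): hands the job in; it is judged then, once.
Trained networks look in a picture, given as the dict that the camera call returned (one of the last four; its "shot" number tells which), for a name from the list of things; names that differ only in an ending like _2 or _b are one class to them, and where a whole thing is asked for, a point or a joint stands for the part that bears it (a point fixed in the world has none). Each returns a list of dicts, best first, with "p" (0 to 1); they miss things now and then, are a little off and sometimes report something else, mostly with a low value. They report only what shows in the picture. A call takes as long as a camera call. They do not tell look-alikes from the thing itself.
- bot.boxes_of(label, picture): "point" ([x, y, z] in mm, in the coordinates of the camera as it stood for that picture, good to about 4 mm: the middle of the surface that is visible of it).
- bot.silhouettes(label, picture): "pixels" (420x560 bool, what is visible of it).
The state is a dict: "clock": time; "joint_positions": joint angles; "dq": joint speeds; "joint_torque": joint torques, N m; "ee_pos": TCP position; "tool_rot": TCP orientation; "ft_force": force on the tool from outside, world axes, zero at the start; "moment": the same for the moment, N m; "grip_width": finger opening in mm; "grip_force": force on a finger pad.
Only numpy, scipy, OpenCV 4.12 (cv2) and the standard library are available. Lean on these libraries where they do the work, as an engineer would, in place of code of your own. Each camera call takes 0.05 s, during which the arm holds its last target. There are 200 camera calls.

TASK

In the aluminium channel on the bench, one screw-capped test-cell holder is bolted down and its twin is loose, standing apart from it with its black cap unscrewed. First slide the loose holder along the channel until it butts flush against the bolted one, closing the gap, and only then screw its captive cap clockwise until it is fully home against its stop, and let go with the holders still flush. Keep the holder upright, leave the bolted holder's cap tight and do not push the other things on the bench about.

Things in the scene. Friction and masses are not known exactly. Their poses are not given: they have to be found in the camera images.
- rack: Fixed aluminium channel, 89 x 330 mm, that holds the two holders. Origin: centre of its underside on the table. Its y axis runs along the channel, x across it. Floor 10 mm thick; the side walls (8 mm thick) rise to 30 mm above the table; inside width 73 mm; end stops 8 mm thick, up to 24 mm. The holder slides easily in it.
- cell: Loose test-cell holder, about 0.6 kg: grey block 70 (x) by 80 (y, along the channel) by 60 mm high; on it a steel neck 40 mm across, up to 66 mm; on top a black knurled screw cap 41 mm across, 32 mm high. Origin: centre of the block's underside, on the channel floor; axes as rack's. No posts or bolts on its block. Stands on the +y or -y side of the bolted holder.
- dock: The bolted-down holder in the same channel, fixed: same block, neck and cap as cell, but with two small brass posts and two bolts on its block. Origin: centre of the block's underside. The holders are flush when their origins are 80 mm apart along the channel.
- cell_cap (a joint): Turn of the loose holder's cap, rad: 0 is fully home against its stop, positive is unscrewed (counter-clockwise from above), at most 4.6. The cap is captive: it sinks 0.5 mm per rad as it is screwed down and cannot come off. Stiff thread, about 0.15 N m; stays where it is left.
- cell_cap_grip (a point): Point on the axis of the loose holder's cap, 10 mm below the cap's top face and 22 mm above its lower edge; rises and turns with the cap. About 100 mm above the table when home, when the cap's lower edge is 8 mm above the block.
- dock_cap (a joint): Turn of the bolted holder's cap, same meaning; it starts home at 0 and should stay so.
- dock_cap_grip (a point): The same point on the bolted holder's cap.
- screwdriver: Bystander: screwdriver with black handle, 170 mm long, lying on the table near the channel on the robot's side. Origin on its underside.
- screw_jar: Bystander: small clear jar with steel lid, 48 mm in diameter, 60 mm high, beyond the channel. Origin: centre of its underside.
- dish: Bystander: white ceramic dish, 70 mm in diameter, 22 mm high, beyond the channel. Origin: centre of its underside.
- spool: Bystander: metal spool, 54 mm in diameter, 38 mm high. Origin: centre of its underside.
- tape: Bystander: roll of black tape, 70 mm in diameter, 19 mm high. Origin: centre of its underside.
- meter: Bystander: hand-held grey multimeter lying flat, 135 x 70 x 30 mm. Origin: centre of its underside.
- parts_bin: Bystander: small open blue plastic bin, 100 x 130 x 45 mm. Origin: centre of its underside.
Not all that is in view belongs to the job. Leave any purple or turquoise look-alike of the cell alone.

How it is judged:
By the outcome, as a careful person would: the job done as asked, in the order asked, and still so for the second after the job is handed in, with the robot touching nothing.
It also fails if it takes over 69 s, if anything falls off the work surface, if the arm or the gripper's body presses on something with over 40 N, if the wrist force passes 120 N, or if a joint passes its speed limit or range.

## Working session

There is one attempt and no reset: what is moved stays moved. The work goes in short steps, each a Python script; the robot and the scene stay as the last script left them, time stands still between calls to the robot, and variables do not carry over. Pictures are saved under pics/ and viewed, at most 10 in all, crops included, and the job is handed in when it is done.

```bash
mkdir -p pics; python3 - <<'E'
from workcell import bot
import cv2,numpy as np
o=bot.get_obs();print(o['clock'],o['ee_pos'],o['tool_rot'],o['grip_width'],o['ft_force'])
for n in ['side','top']:
    s=bot.snapshot(n);cv2.imwrite(f'pics/{n}0.png',s['image'][:,:,::-1])
    T=s['world_from_camera'];print(n,T[:3,3].round())
    for l in ['cell','dock','rack','cell_cap','dock_cap']:
        print(l,[(round(d['p'],2),(T@np.r_[d['point'],1])[:3].round(0).tolist()) for d in bot.boxes_of(l,s)[:4]])
E
```

```text
0.0 [ 175.20128822 -651.08351788  222.43581941] [-1.79870155e+02 -6.57459500e-03  1.50588051e+01] 85.81078176929307 [ 0.52563527  0.29226323 -0.45101704]
side [ -59.  739. 1170.]
cell [(0.9, [314.0, 135.0, 58.0]), (0.82, [336.0, -75.0, 61.0]), (0.72, [508.0, 35.0, 67.0]), (0.6, [524.0, -146.0, 60.0])]
dock [(0.75, [510.0, 164.0, 66.0])]
rack [(0.57, [505.0, 132.0, 12.0])]
cell_cap [(0.77, [515.0, 21.0, 108.0]), (0.77, [322.0, 121.0, 101.0]), (0.56, [345.0, -81.0, 99.0]), (0.46, [527.0, -160.0, 101.0])]
dock_cap [(0.47, [519.0, 151.0, 114.0])]
top [ 417.  -36. 1197.]
cell [(0.95, [516.0, 14.0, 71.0]), (0.95, [530.0, -168.0, 60.0]), (0.81, [345.0, -89.0, 59.0]), (0.66, [330.0, 109.0, 59.0])]
dock [(0.94, [522.0, 137.0, 71.0])]
rack [(0.96, [518.0, 77.0, 11.0])]
cell_cap [(0.77, [533.0, -167.0, 99.0]), (0.76, [328.0, 113.0, 101.0]), (0.74, [518.0, 14.0, 112.0]), (0.64, [346.0, -91.0, 99.0])]
dock_cap [(0.8, [521.0, 140.0, 112.0])]
```

View pics/top0.png

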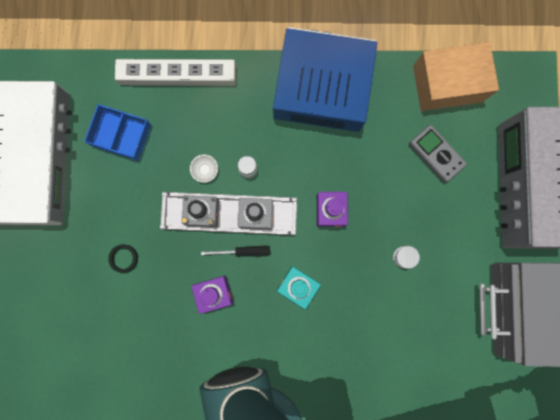

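View pics/side0.png

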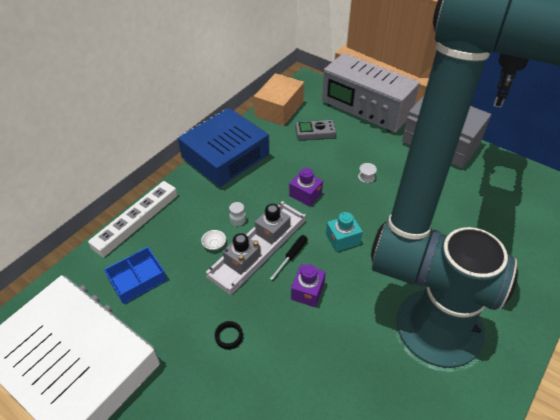

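The top view shows the bolted holder with brass posts at px (198,208), y≈140. The loose grey one is at (255,212), y≈14, with a gap of about 46 mm, so it has to slide towards +y. The two purple look-alikes and the turquoise one stand outside the channel. The side view agrees. Next I'll take closer measurements with the wrist camera.

```bash
cat > h.py <<'E'
from workcell import bot
import cv2,numpy as np
from scipy.spatial.transform import Rotation as R
def cam(name):
    o=bot.get_obs();s=bot.snapshot(name)
    if name=='wrist':
        T=np.eye(4);T[:3,:3]=R.from_euler('xyz',o['tool_rot'],degrees=True).as_matrix();T[:3,3]=o['ee_pos']
        T=T@s['mount']
    else: T=s['world_from_camera']
    return s,T
def ray(s,T,uv):
    d=T[:3,:3]@np.linalg.inv(s['K'])@np.r_[uv,1];return T[:3,3],d/np.linalg.norm(d)
def meet(rays):
    A=[np.eye(3)-np.outer(d,d) for _,d in rays]
    return np.linalg.solve(sum(A),sum(a@c for a,(c,_) in zip(A,rays)))
def onplane(r,z): c,d=r;return c+d*(z-c[2])/d[2]
E
python3 - <<'E'
from h import *
s,T=cam('top')
m=bot.silhouettes('rack',s)[0]['pixels'].astype('uint8')
pts=np.argwhere(m)[:,::-1]
P=np.array([onplane(ray(s,T,p),20)[:2] for p in pts],dtype='float32')
print('rack rect',cv2.minAreaRect(P))
bot.move_pose([440,60,300],[180,0,90]);print(bot.get_obs()['joint_positions'].__repr__())
for i,p in enumerate([[440,60,300],[500,0,300],[400,120,300]]):
    bot.move_l(p) if i else None
    s,T=cam('wrist');cv2.imwrite(f'pics/w{i}.png',s['image'][:,:,::-1]);print('cam',T[:3,3].round(),T[:3,2].round(2))
    for l in ['cell_cap','dock_cap','cell','dock']:
        print(l,[(round(d['p'],2),(T@np.r_[d['point'],1])[:3].round(1).tolist()) for d in bot.boxes_of(l,s)[:4]])
print(bot.get_obs()['clock'])
E
```

```text
rack rect ((520.9738159179688, 79.84449005126953), (331.4353942871094, 91.01773071289062), 88.08426666259766)
array([ 4.48736414e+00, -1.29204895e+01,  1.12511195e+02, -1.21163374e-02,
        8.04181227e+01,  4.55045901e+00])
cam [440. 140. 450.] [-0.   -0.32 -0.95]
cell_cap [(0.86, [515.5, 19.0, 111.4]), (0.82, [330.5, 117.0, 100.4]), (0.8, [349.7, -85.5, 97.6]), (0.59, [533.4, -162.4, 101.5])]
dock_cap [(0.84, [525.1, 145.7, 113.0])]
cell [(0.9, [509.2, 20.7, 72.0]), (0.88, [349.1, -71.6, 60.8]), (0.82, [528.5, -149.4, 60.1]), (0.75, [336.3, 116.5, 64.9])]
dock [(0.76, [516.6, 146.8, 67.4]), (0.24, [520.3, 18.4, 108.4])]
cam [500.  81. 450.] [-0.   -0.32 -0.95]
cell_cap [(0.9, [532.8, -161.4, 98.4]), (0.8, [353.3, -88.0, 99.5]), (0.67, [332.5, 114.5, 96.5]), (0.63, [519.8, 18.3, 112.6])]
dock_cap [(0.58, [525.5, 145.7, 110.4])]
cell [(0.95, [527.7, -151.2, 62.3]), (0.75, [519.0, 13.2, 66.2]), (0.65, [341.7, 111.3, 63.1])]
dock [(0.94, [524.4, 138.4, 71.5])]
cam [400. 201. 450.] [ 0.   -0.32 -0.95]
cell_cap [(0.97, [346.8, -80.7, 100.4]), (0.71, [512.1, 27.7, 111.4]), (0.71, [325.7, 116.9, 101.9]), (0.58, [522.1, -158.5, 90.8])]
dock_cap [(0.74, [523.6, 151.5, 112.5])]
cell [(0.9, [520.2, -146.9, 61.8]), (0.78, [337.9, 119.8, 61.6]), (0.71, [519.2, 24.4, 112.1]), (0.57, [345.3, -71.8, 59.3])]
dock [(0.8, [513.3, 154.4, 72.3])]
6.05
```

```bash
cat >> h.py <<'E'
from scipy.optimize import minimize
def capmask(s,T,c,r=20.5):
    a=np.linspace(0,2*np.pi,60);P=np.vstack([np.c_[c[0]+r*np.cos(a),c[1]+r*np.sin(a),0*a+c[2]+10],np.c_[c[0]+r*np.cos(a),c[1]+r*np.sin(a),0*a+c[2]-22]])
    q=(P-T[:3,3])@T[:3,:3]@s['K'].T
    h=cv2.convexHull((q[:,:2]/q[:,2:]).astype('float32'))
    m=np.zeros((420*4,560*4),'uint8');cv2.fillConvexPoly(m,np.round(h*4+1.5).astype('int32'),255)
    return cv2.resize(m,(560,420),interpolation=cv2.INTER_AREA)/255.
def fitcap(label,views,c0):
    ms=[]
    for s,T,D in views:
        best=[(np.linalg.norm((T@np.r_[0,0,0,1])[:2]),)]
        pr=(np.array(c0)-T[:3,3])@T[:3,:3]@s['K'].T;pr=pr[:2]/pr[2]
        c=[d['pixels'] for d in D[label] if np.linalg.norm(np.argwhere(d['pixels']).mean(0)[::-1]-pr)<15]
        if c: ms.append((s,T,c[0]))
    f=lambda c:sum(np.abs(capmask(s,T,c)-m).sum()/m.sum() for s,T,m in ms)
    r=minimize(f,c0,method='Nelder-Mead',options=dict(initial_simplex=np.array(c0)+np.array([[0,0,0],[6,0,0],[0,6,0],[0,0,6]]),xatol=.05,fatol=1e-4))
    return r.x.round(1),round(r.fun/max(1,len(ms)),3),len(ms)
def look(name,labels=('cell_cap','dock_cap')):
    s,T=cam(name);return s,T,{l:bot.silhouettes(l,s) for l in labels}
E
python3 - <<'E'
from h import *
V=[]
for p in [[400,120,300],[480,20,280],[540,40,280]]:
    bot.move_l(p,vel=250);bot.wait(.2);V.append(look('wrist'))
V+= [look('top'),look('side')]
cv2.imwrite('pics/w5.png',V[2][0]['image'][:,:,::-1])
for l,c in [('cell_cap',[518,15,102]),('dock_cap',[522,140,100])]:
    print(l,'all',fitcap(l,V,c),'wrist',fitcap(l,V[:3],c),'fixed',fitcap(l,V[3:],c))
print(bot.get_obs()['clock'])
E
```

```text
cell_cap all (array([520.2,  12.3,  99.1]), np.float64(0.155), 4) wrist (array([520.2,  11.4,  96.8]), np.float64(0.146), 3) fixed (array([519.9,  14.2, 103.4]), np.float64(0.133), 1)
dock_cap all (array([524.6, 145.4,  97.4]), np.float64(0.1), 4) wrist (array([524.6, 145.3,  97.2]), np.float64(0.043), 2) fixed (array([524.2, 146.4,  98.8]), np.float64(0.145), 2)
8.7167
```

View pics/w5.png

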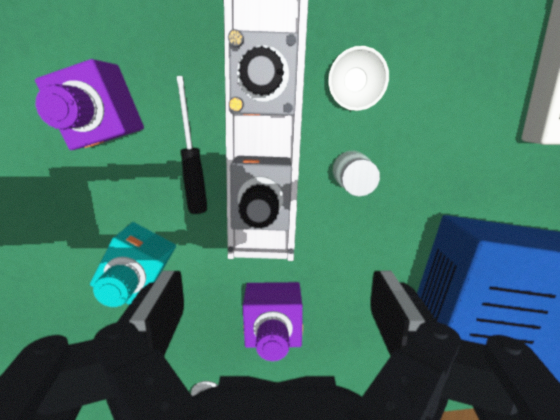

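The close view shows the loose cap at px (260,209) and the bolted one at (262,71), with clear space around the loose holder. The fits give the cap axis at about (520, 12) and a channel yaw of about -1.9°. Next I'll centre on the cap with light squeezes along x and then along y.

```bash
cat >> h.py <<'E'
def st(tag=''):
    o=bot.get_obs();print(tag,round(o['clock'],2),'p',np.round(o['ee_pos'],1),'yaw',round(o['tool_rot'][2],1),'j6',round(o['joint_positions'][5],1),'w',round(o['grip_width'],1),'gf',round(o['grip_force'],1),'F',np.round(o['ft_force'],1),'Mz',round(o['moment'][2],2));return o
E
python3 - <<'E'
from h import *
bot.move_pose([520,12.5,160],[180,0,88]);bot.move_l([520,12.5,97],vel=120);st('down')
bot.grab(20);st('gripx');bot.ungrasp();st()
bot.move_pose([520,12.5,97],[180,0,178]);st('rot')
bot.grab(20);st('gripy');bot.ungrasp();st()
E
```

```text
down 9.96 p [521.2  12.6  98.2] yaw 88.0 j6 0.6 w 85.5 gf 0.0 F [ 0.2 -0.1  0.6] Mz -0.04
gripx 10.44 p [520.4  12.5  97.9] yaw 88.0 j6 0.6 w 39.1 gf 19.7 F [-1.2  0.3  5.2] Mz -0.0
 10.96 p [519.9  12.5  96.8] yaw 88.0 j6 0.6 w 85.2 gf 0.0 F [-0.7 -0.1 -0.9] Mz 0.0
rot 12.36 p [520.   12.5  97. ] yaw 178.0 j6 -89.3 w 84.9 gf 0.0 F [ 0.6 -0.   0.2] Mz 0.0
gripy 12.84 p [520.   12.6  97.2] yaw 178.0 j6 -89.4 w 39.5 gf 20.0 F [-0.2  0.3  1.5] Mz 0.03
 13.36 p [520.   12.5  97. ] yaw 178.0 j6 -89.4 w 85.6 gf 0.0 F [ 0.2 -1.  -0.6] Mz -0.02
```

```bash
python3 - <<'E'
from h import *
q=np.array(bot.get_obs()['joint_positions']);q[5]=-140;bot.move_joints(q);st('rot')
bot.grab(45);st('grip')
u=np.array([.033,.9995,0]);p0=np.array([520,12.5,97.])
bot.move_l(p0+u*36,vel=60);st('36')
d=36
while d<62:
    d+=1.5;bot.move_l(p0+u*d,vel=30);bot.wait(.1);F=bot.get_obs()['ft_force']
    if F[1]<-7: break
print(d);st('contact')
E
```

```text
rot 14.21 p [519.9  12.5  97. ] yaw -131.5 j6 -139.9 w 85.4 gf 0.0 F [ 0.7  0.1 -0.6] Mz 0.05
grip 14.72 p [520.1  12.4  97.4] yaw -131.4 j6 -140.0 w 38.4 gf 44.8 F [-0.5 -0.3  3.9] Mz -0.07
36 15.47 p [521.5  49.5  97.3] yaw -131.4 j6 -136.0 w 38.2 gf 45.0 F [0.8 2.2 5.6] Mz -0.04
55.5
contact 20.02 p [522.1  65.6  97.2] yaw -131.3 j6 -133.9 w 38.3 gf 45.1 F [ 0.9 -8.2  5.3] Mz -0.06
```

Contact came at y=65.6, which is 80 mm short of the bolted cap's fitted y=145.4, so the holders are flush. Now I'll screw the cap while holding a light push.

```bash
python3 - <<'E'
from h import *
p=np.array([520,12.5,97.])+np.array([.033,.9995,0])*55.5
yaw=228.6;t=0
while True:
    step=15
    t+=step;
    q=bot.solve_ik(p-[0,0,.5*np.radians(t)],[180,0,yaw-t])
    j=bot.get_obs()['joint_positions'][5]
    if q is None or abs(q[5]-j)>40 or q[5]>144: print('limit',t,q);break
    bot.move_joints(q);o=st(f't{t}')
    if abs(o['moment'][2])>.45 or np.linalg.norm(o['ft_force'])>30: print('stop');break
E
```

```text
t15 20.38 p [522.   65.6  97.1] yaw -146.4 j6 -118.9 w 38.3 gf 45.1 F [ 0.6 -8.1  7.3] Mz -0.16
t30 20.73 p [521.9  65.6  97. ] yaw -161.4 j6 -103.9 w 38.0 gf 45.1 F [-1.2 -8.3  6. ] Mz -0.14
t45 21.09 p [521.9  65.7  96.8] yaw -176.4 j6 -88.9 w 38.0 gf 45.2 F [-0.6 -7.5  5.9] Mz -0.12
t60 21.45 p [521.9  65.8  96.7] yaw 168.6 j6 -73.9 w 38.4 gf 45.2 F [-0.4 -7.8  5.5] Mz -0.16
t75 21.81 p [521.9  65.9  96.6] yaw 153.6 j6 -58.9 w 38.3 gf 45.1 F [-0.3 -7.1  5.4] Mz -0.14
t90 22.17 p [521.9  66.   96.4] yaw 138.6 j6 -43.9 w 38.3 gf 45.1 F [-0.2 -6.9  5.2] Mz -0.2
t105 22.52 p [522.   66.   96.3] yaw 123.6 j6 -28.9 w 38.2 gf 45.1 F [ 0.8 -7.3  5.9] Mz -0.14
t120 22.88 p [522.1  66.1  96.2] yaw 108.6 j6 -13.9 w 38.4 gf 45.1 F [ 0.4 -7.   5. ] Mz -0.21
t135 23.24 p [522.2  66.1  96.1] yaw 93.6 j6 1.1 w 38.5 gf 45.1 F [-0.1 -7.1  4.7] Mz -0.13
t150 23.6 p [522.3  66.1  96. ] yaw 78.6 j6 16.1 w 38.2 gf 45.1 F [-0.2 -6.5  5.9] Mz -0.18
t165 23.96 p [522.4  66.   95.9] yaw 63.6 j6 31.1 w 38.2 gf 45.1 F [ 0.  -7.1  4.8] Mz -0.16
t180 24.32 p [522.5  66.   95.7] yaw 48.6 j6 46.1 w 38.6 gf 45.1 F [ 1.3 -7.7  5.5] Mz -0.13
t195 24.68 p [522.5  65.9  95.6] yaw 33.6 j6 61.1 w 38.3 gf 45.1 F [ 0.7 -6.5  4.3] Mz -0.15
t210 25.03 p [522.5  65.8  95.4] yaw 18.6 j6 76.1 w 38.4 gf 45.1 F [ 1.9 -8.6  4.8] Mz -0.13
t225 25.39 p [522.5  65.7  95.3] yaw 3.6 j6 91.1 w 38.2 gf 45.1 F [ 0.6 -8.4  4.3] Mz 0.08
t240 25.75 p [524.1  65.1  95.8] yaw -11.4 j6 106.1 w 37.8 gf 52.6 F [  4.3 -10.    4.1] Mz -0.06
t255 26.11 p [523.7  64.1  95.7] yaw -26.2 j6 121.0 w 37.9 gf 52.7 F [  3.2 -12.5   7.2] Mz 0.58
stop
```

```bash
python3 - <<'E'
from h import *
st()
a=bot.snapshot('wrist')['image'];b=bot.snapshot('side')['image'][180:300,190:330]
c=bot.snapshot('top')['image'][170:250,150:310]
W=np.zeros((420,800,3),'uint8');W[:,:500]=a[:,30:530]
W[:206,510:750]=cv2.resize(b,(240,206));W[220:370,500:800]=cv2.resize(c,(300,150))
cv2.imwrite('pics/chk.png',W[:,:,::-1])
E
```

```text
26.11 p [523.7  64.1  95.7] yaw -26.2 j6 121.0 w 37.9 gf 52.7 F [  3.2 -12.5   7.2] Mz 0.58
```

View pics/chk.png

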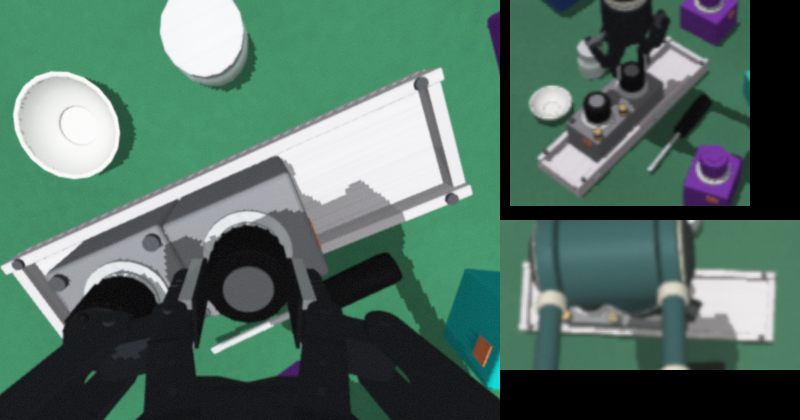

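The picture shows both holders aligned with the seam closed. The cap is still gripped with its axis vertical, and the finger at px (190,270) is close to the bolted cap. Torque and grip force rose from about t=225°, which suggests the stop was reached. I'll release here, where opening is clear of the bolted cap, then lift, regrip along x and confirm with a short clockwise twist.

```bash
python3 - <<'E'
from h import *
bot.ungrasp();st('open')
p=np.array([522,65.8,95.5])
bot.move_l(bot.get_obs()['ee_pos'][:2].tolist()+[165],vel=150);st('up')
bot.move_pose([522,65.8,165],[180,0,98]);
bot.move_l(p,vel=120);st('down');bot.grab(45);st('grip')
bot.move_l(p+[0,1.5,0],vel=30);st('push')
for t in [5,10,15,20,25,30,35,40,45]:
    bot.move_joints(bot.solve_ik(p+[0,1.5,0],[180,0,98-t]));bot.wait(.1);o=st(t)
    if abs(o['moment'][2])>.5: break
E
```

```text
open 26.79 p [521.5  68.2  94.5] yaw -26.4 j6 121.1 w 84.9 gf 0.0 F [0.4 0.3 1.1] Mz -0.0
up 27.41 p [521.2  68.2 164.6] yaw -26.4 j6 121.1 w 85.6 gf 0.0 F [-0.4 -0.8 -0.4] Mz 0.01
down 30.02 p [522.5  65.8  95.9] yaw 98.0 j6 -3.5 w 85.5 gf 0.0 F [-0.2  0.2  0.4] Mz -0.02
grip 30.54 p [522.6  65.8  96.6] yaw 98.0 j6 -3.5 w 38.0 gf 44.7 F [-1.6 -0.1  5.4] Mz 0.03
push 30.79 p [522.7  66.4  96.6] yaw 98.0 j6 -3.4 w 37.9 gf 44.8 F [-0.3 -3.4  5.2] Mz 0.04
5 31.14 p [521.9  65.3  96.5] yaw 93.2 j6 1.6 w 38.3 gf 45.0 F [-2.9 -7.3  8.8] Mz 0.59
```

```bash
python3 - <<'E'
from h import *
p=np.array([522,67.3,95.5])
for t in [8,11]:
    bot.move_joints(bot.solve_ik(p,[180,0,98-t]));bot.wait(.1);o=st(t)
    if abs(o['moment'][2])>1.2: break
bot.ungrasp();st('open');bot.move_l([522,67.3,170],vel=150)
bot.move_pose([522,0,230],[180,0,88]);bot.wait(.3)
V=[look('wrist')];cv2.imwrite('pics/f.png',V[0][0]['image'][:,:,::-1])
bot.move_l([480,20,270]);bot.wait(.2);V+=[look('wrist'),look('top'),look('side')]
for l,c in [('cell_cap',[522,66,100]),('dock_cap',[524.6,145,100])]: print(l,fitcap(l,V,c))
st()
E
```

```text
8 31.49 p [524.9  67.3  96. ] yaw 90.0 j6 4.6 w 35.6 gf 116.6 F [ 5.1 -0.9 -3.8] Mz -0.11
11 31.84 p [525.   67.3  95.9] yaw 87.0 j6 7.6 w 35.5 gf 116.6 F [ 7.  -0.8 -5. ] Mz 0.0
open 32.38 p [521.8  67.4  95.4] yaw 87.0 j6 7.6 w 85.6 gf 0.0 F [-0.5 -0.6  0.5] Mz 0.05
cell_cap (array([522.2,  63.7,  98.9]), np.float64(0.07), 3)
dock_cap (array([524.6, 145.4,  97.4]), np.float64(0.085), 3)
 35.14 p [480.   20.  269.9] yaw 88.0 j6 1.4 w 85.6 gf 0.0 F [-0.5  0.7 -0.1] Mz 0.05
```

View pics/f.png

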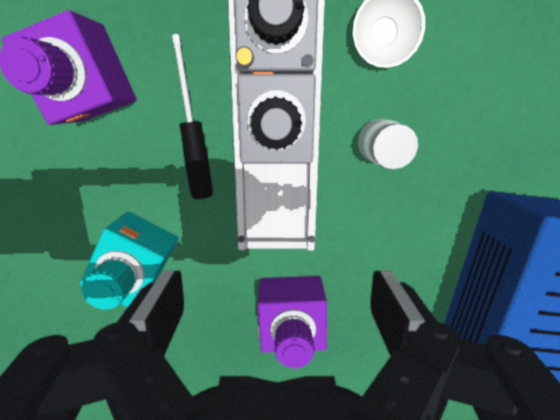

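The view shows the two blocks together, with the seam at row ~73, and nothing else moved. The last twist slipped against the stop, and the cap fit (81.7 mm spacing) allows a 1–2 mm gap. I'll nudge the block's rear face with closed fingers to check it is flush.

```bash
python3 - <<'E'
from h import *
bot.move_pose([520,-8,130],[180,0,88]);bot.grab(20);st('shut')
bot.move_l([520,-8,64],vel=120);b=bot.get_obs()['ft_force'];st('down')
y=2
bot.move_l([520,y,64],vel=50)
while y<28:
    y+=1;bot.move_l([520+.033*(y-2),y,64],vel=20);bot.wait(.05);o=bot.get_obs();f=o['ft_force'][1]-b[1]
    if f<-.8: print(y,round(o['ee_pos'][1],1),round(f,1))
    if f<-9: break
st('push')
bot.move_l([520,0,64],vel=80);bot.move_l([520,0,150],vel=150)
bot.ungrasp();bot.move_l([522,0,230]);bot.wait(.3)
s,T=cam('wrist');cv2.imwrite('pics/g.png',cv2.resize(s['image'][0:200,180:380],(600,600),interpolation=cv2.INTER_CUBIC)[:,:,::-1])
V=[look('wrist')];bot.move_l([480,20,270]);bot.wait(.2);V+=[look('wrist'),look('top'),look('side')]
for l,c in [('cell_cap',[522,66,100]),('dock_cap',[524.6,145,100])]: print(l,fitcap(l,V,c))
st()
E
```

```text
shut 36.55 p [519.9  -8.  129.9] yaw 88.0 j6 -1.6 w -0.4 gf 0.0 F [ 1.1  0.6 -0.1] Mz 0.03
down 37.25 p [520.4  -8.   64.3] yaw 88.0 j6 -1.6 w 0.0 gf 0.0 F [ 0.2 -0.  -0.6] Mz -0.01
27 27.0 -1.4
push 45.4 p [520.8  28.   64. ] yaw 88.0 j6 2.3 w 0.2 gf 0.0 F [0.1 0.6 0.6] Mz -0.02
cell_cap (array([522.2,  63.7,  97.9]), np.float64(0.077), 3)
dock_cap (array([524.6, 145.5,  98.6]), np.float64(0.066), 3)
 49.8 p [480.   20.  269.9] yaw 88.0 j6 1.4 w 85.1 gf 0.0 F [ 0.7 -0.5 -0.1] Mz -0.03
```

View pics/g.png

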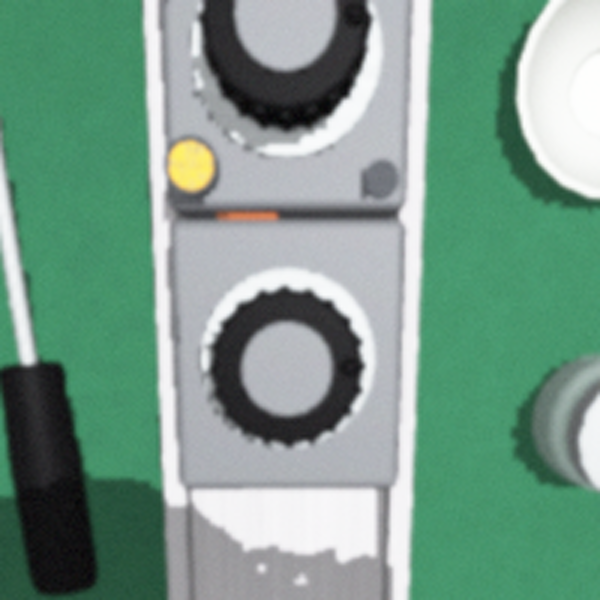

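```bash
python3 - <<'E'
from h import *
bot.move_l([522,0,230]);bot.wait(.3);s,T=cam('wrist');print(T[:3,3].round(1))
g=s['image'][:,:,:].astype(float).mean(2)
print('col',g[55:85,280].round().tolist());print('low',g[150:175,275].round().tolist())
for r in [64,68,70,72,74,76,160,162,164]: print(r,[onplane(ray(s,T,[272,r]),z)[1].round(1) for z in (70,10)])
print(onplane(ray(s,T,[275.7,122]),110))
E
```

```text
[524.6  81.  380.8]
col [189.0, 192.0, 192.0, 191.0, 190.0, 189.0, 190.0, 190.0, 191.0, 191.0, 191.0, 189.0, 172.0, 149.0, 120.0, 86.0, 68.0, 72.0, 103.0, 141.0, 172.0, 184.0, 191.0, 195.0, 194.0, 191.0, 191.0, 189.0, 188.0, 191.0]
low [173.0, 180.0, 181.0, 180.0, 177.0, 179.0, 182.0, 178.0, 178.0, 174.0, 158.0, 144.0, 176.0, 227.0, 242.0, 245.0, 245.0, 244.0, 245.0, 245.0, 245.0, 245.0, 245.0, 245.0, 245.0]
64 [np.float64(109.9), np.float64(115.5)]
68 [np.float64(106.7), np.float64(111.6)]
70 [np.float64(105.1), np.float64(109.7)]
72 [np.float64(103.4), np.float64(107.8)]
74 [np.float64(101.8), np.float64(105.8)]
76 [np.float64(100.2), np.float64(103.9)]
160 [np.float64(25.8), np.float64(15.2)]
162 [np.float64(23.9), np.float64(12.9)]
164 [np.float64(22.0), np.float64(10.6)]
[523.61794963  63.3933223  110.        ]
```

The seam strip is about 3.6 mm wide including chamfers, and the cap sits at y≈63.5 against 65.5 when flush. So the slip left a gap of about 2 mm, and the nudge never registered contact. I'll close it with a light cap grip, fingers along x, and no twisting.

```bash
python3 - <<'E'
from h import *
bot.move_l([522.2,63.5,150],vel=250);bot.move_l([522.2,63.5,95.5],vel=150);bot.grab(25);st('grip')
for y in [65,66,67,68]:
    bot.move_l([522.3,y,95.5],vel=30);o=st(y)
    if o['ft_force'][1]<-7: break
bot.ungrasp();st('open');bot.move_l([522.3,y,150],vel=150);bot.move_l([522,0,230],vel=250);bot.wait(.2)
s,T=cam('wrist');g=s['image'].astype(float).mean(2);print('col',g[60:85,280].round().tolist())
cv2.imwrite('pics/i.png',cv2.resize(s['image'][0:200,180:380],(600,600),interpolation=cv2.INTER_CUBIC)[:,:,::-1]);st()
E
```

```text
grip 52.28 p [522.9  63.6  96.6] yaw 88.0 j6 6.2 w 38.7 gf 24.7 F [-1.8 -0.8  6.3] Mz 0.02
65 52.53 p [523.2  64.8  96.6] yaw 88.0 j6 6.4 w 38.8 gf 24.7 F [-0.9 -0.6  5.5] Mz 0.01
66 52.78 p [523.3  65.7  96.6] yaw 88.0 j6 6.5 w 39.3 gf 24.7 F [-0.7 -1.3  4.9] Mz -0.02
67 53.03 p [523.3  65.9  96.6] yaw 88.0 j6 6.6 w 39.4 gf 24.8 F [-0.4 -4.7  4.8] Mz -0.12
68 53.28 p [523.3  66.1  96.6] yaw 88.1 j6 6.7 w 38.9 gf 24.8 F [-0.9 -7.4  6.3] Mz -0.09
open 53.81 p [522.1  68.2  95.3] yaw 88.0 j6 6.7 w 85.7 gf 0.0 F [0.1 0.5 0.5] Mz -0.03
col [189.0, 190.0, 190.0, 192.0, 190.0, 192.0, 189.0, 182.0, 165.0, 138.0, 111.0, 112.0, 142.0, 165.0, 182.0, 190.0, 191.0, 190.0, 190.0, 194.0, 191.0, 189.0, 188.0, 188.0, 191.0]
 55.14 p [520.9   0.9 228. ] yaw 88.1 j6 -0.7 w 85.5 gf 0.0 F [-0.1  0.1  0.2] Mz 0.0
```

View pics/i.png

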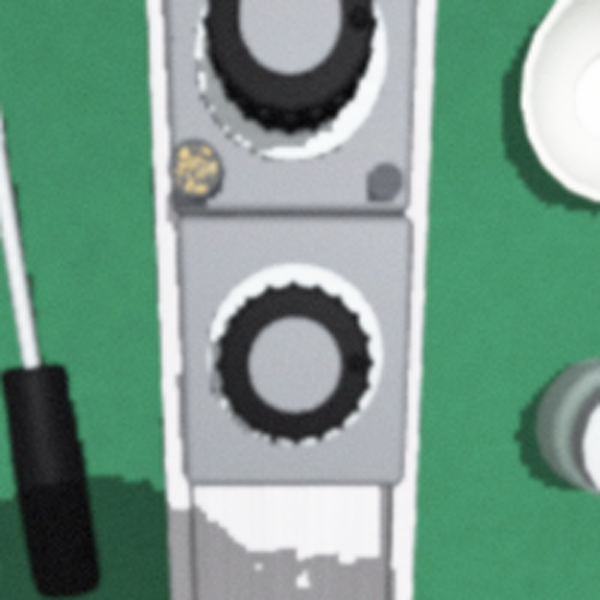

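The orange face is hidden now and only the chamfer seam shows, at row ~213, so the holders are flush. The cell cap's index dot (357,362) points the same way as the home dock cap's dot (360,15), so the cap is home.

```bash
python3 -c "
from workcell import bot
print(bot.finish_job())"
```

```text
the job is handed in; nothing more can be done
None
```

The job is handed in at about 55 s: the loose holder is flush against the bolted one and its cap is fully home, but the last twist had reopened a gap of about 2 mm, which I closed afterwards with a light push on the cap.

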